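# Show the notched glaze test tile under the inspection lamp

## Robot

A 6-joint arm with a two-finger parallel gripper is mounted at the origin on the work surface. World frame = base frame: x ahead of the robot, y to its left, z up, the work surface at z = 0. Lengths are in mm, angles in rad, forces in N, time in s.
With the tool pointing down it reaches from about 350 to 975 mm from the base axis. Payload 7.1 kg.
Tool frame: the origin (TCP) lies on the front face of the gripper's body, between the roots of the fingers; the fingertips stand 80 mm ahead of it and the grasp point (between the pads) lies 61 mm ahead of it (env.tips_ahead is the distance from the TCP to the fingertips, in mm); z points along the fingers, y is the direction in which the jaws open and shut (so a half turn about z gives the same grasp; the last joint's range is limited). The gripper opens to 88 mm and grips with 3 to 60 N. Pads are 20 mm wide; open, the fingers measure 115 mm over their backs; the gripper's body (75 mm by 178 mm) begins 61 mm behind the grasp point.
Start: joints at [-1.236, 0.423, 1.63, -0, 1.089, -0.019], TCP at [216.557, -586.266, 302.675] pointing down, gripper open.
Joint ranges: [-3, 3], [-0.9, 2.11], [0.09, 2.58], [-1.31, 4.45], [0.11, 2.69], [-2.54, 2.54]. Speed limits (rad/s): [2.39, 2.39, 3.01, 3.14, 3.14, 3.14].

## Interface

Orientations are given as a unit quaternion [x, y, z, w].
In Python, from station import env, set_gripper, viewer, workorder gives the robot as it stands. Calls block until the motion is done:
- env.reach(position, orientation): joint-space move of the TCP to a pose.
- env.move_l(position, rot=None, rate=150, f_stop=None): straight line of the TCP; rot=None keeps the orientation; rate is the mean speed in mm/s. With f_stop (N) it stops when the force on the tool has changed by that much, and returns True; else False.
- env.move_joints(angles): joint-space move.
- set_gripper(opening): finger opening in mm; the grip force is fixed at half the most; returns when the fingers have stopped.
- env.hold(seconds).
- env.ik(position, orientation): joint angles nearest the present ones, or None.
- env.read_state(): the state.
- viewer.camera(name): name is "scene" or "top" or "wrist"; returns the picture (400x640x3 uint8, blue, green, red); there is no depth.
- viewer.camera_params(name): a dict with "fx", "fy", "cx", "cy" (pixels), "pose" (4x4, takes a point from camera to world coordinates); the wrist camera has in their place "tool_from_camera" (4x4, takes a point from camera to tool coordinates, whose origin is the TCP and whose axes are the flange's). Camera axes: x right, y up, looking along -z (the intrinsics and any distortion apply to the point x, -y, -z); pixel columns grow to the right and rows downward; lengths in mm; the calibration is good to about 2 mm. The wrist camera is an equidistant fisheye: a pixel r from the principal point sees the ray r / f radians off the axis. A picture is of the moment at which its call begins: read the wrist's pose just before it. camera_params takes no time and is no camera call.
A pose or a line that the arm cannot do raises env.IKError and nothing moves.
- workorder.sign_off(): hands the job in, once; it reports no verdict.
The state is a dict: "time_s": time; "qpos": joint angles; "dq": joint speeds; "tau": joint torques, N m; "tool_pos": TCP position; "orientation": TCP orientation; "force": force on the tool from outside, world axes, zero at the start; "wrist_torque": the same for the moment, N m; "width": finger opening in mm.
Only numpy, scipy, OpenCV 4.12 (cv2) and the standard library are available. Lean on these libraries where they do the work, as an engineer would, in place of code of your own. Each camera call takes 0.05 s, during which the arm holds its last target.

## Task

Press the bench pedal right down to its stop to switch on the inspection lamp, and let it spring back up. Then take the glaze test tile that has a small corner notch out of its stand (leave the plain tile and the other things on the bench alone) and show it to the lamp: label over the round disc, about 15 cm above the bench, the label face tipped up towards the lamp at about 45 degrees or flatter, like a page on a lectern, the tile's long side square across the lamp's base and the notched end pointing away from the robot. Finish while still holding the tile there in the gripper, off everything else.

Things in the scene. Friction and masses are not known exactly. Their poses are not given: they have to be found in the camera images.
- pedal (a joint): Aluminium pedal plate (125 x 66 x 6 mm) hinged at its far end on a steel base, sprung up. 0 = up at rest (plate rises 0.35 rad from the hinge to its free end), 0.25 rad = down on its stop. At the pad, 3 N starts it moving and about 8 N brings it to the stop.
- pedal_pad (a point): Where to press: on the pedal plate's upper face, on its centre line, 100 mm from the hinge and 25 mm short of the free edge; moves with the plate: about 62 mm above the bench when up, 38 mm when down on the stop.
- pedal_base: Fixed steel base of the pedal, 150 x 90 x 8 mm; origin under its centre on the bench. The hinge line is parallel to its y axis at x = +58 mm, z = 24 mm; the pedal's free end points to -x.
- lamp: Fixed grey lamp: base plate 230 x 90 x 8 mm with a rubber disc 70 mm across, top 12 mm over the bench. Origin on the bench under the disc's centre; x along the base from the disc to the thin stem (at x = 168 mm, to the robot's right), y across the base to the side away from the robot, z up. The head, 80 mm across, at x = 95 to 175, z = 275 to 355 mm, looks down and back at the space over the disc.
- tile: The notched glaze test tile: fired clay, 100 x 46 x 10 mm, about 90 g, white glaze on both faces but for a bare strip at one end. Origin at its middle; x along the length to the bare end, y across the width to the notched long edge, z out of the label face. It starts upright on its long edge in a stand's slot, notch at the top, any heading; 32 mm of it stand free to be gripped by the faces.
- tile_label (a point): Middle of the 24 mm square paper label, on the label face of the bare end: 30 mm from the tile's middle towards the bare end, 6 mm towards the edge without the notch.
- tile_notch (a point): Middle of the square notch, 12 x 12 mm and right through, cut from one corner of the bare end: 44 mm along x and 17 mm along y from the tile's middle. Looked at on the label face with the notched long edge up, the notch is at the top right.
- tile_plain_end (a point): Middle of the tile's other, square end (50 mm along -x from the tile's middle).
- plain_tile: Second test tile, same size, clay and glaze, all corners square and no label; stands in the other stand in the same way. To be left alone.
- stand_a: Fixed plaster stand of the notched tile: disc 110 mm across, 10 mm high, with two jaws 70 mm long (top 24 mm above the bench) forming a 12 mm wide slot along its x axis, open at both ends. The tile stands on the disc: its middle is 33 mm, its top 56 mm above the bench. Origin under the stand's centre.
- stand_b: Fixed plaster stand of the plain tile, same shape.
- glaze_jar: White jar, 56 mm across, 75 mm high; bystander. Origin under its centre.
- bisque_bowl: Clay bowl, 90 mm across, 42 mm high; bystander. Origin under its centre.
- bisque_cup: Clay cup, 68 mm across, 70 mm high; bystander. Origin under its centre.
- kiln_post: Plaster-coloured post, 36 mm across, 60 mm high; bystander. Origin under its centre.
- glaze_brush: Brush lying flat, 170 mm long; bystander.
- wood_rib: Flat wooden rib, 90 x 45 x 8 mm; bystander.
- wood_blade: Flat wooden modelling blade, about 190 mm long, 8 mm thick; bystander.

How it is judged (in metres and radians):
On the way, in this order (a step that is already met when the one before it is completed fails the run):
1. the pedal is pressed down to its stop (value of joint pedal above 0.225 rad), for 0.2 s.
2. the pedal is back up and the notched tile is lifted clear of its stand (value of joint pedal below 0.05 rad and height (world z) of tile above 0.075 m and contact force between the fingers and tile above 0.5 N), for 0.1 s.
At the end, for the whole second after the job is handed in: Pedal up (<0.05 rad). The gripper holds the notched tile still, off the lamp: label middle within 35 mm of the disc centre seen from above, 100-220 mm over the bench; label normal within 1.05 rad of vertical; long side within 0.35 rad of the lamp's y axis, notched end away from the robot (horizontal distance between tile_label and lamp below 0.035 m and height (world z) of tile_label between 0.1 and 0.22 m and angle between tile's own z axis and vertical below 1.05 rad and angle between the x axis of tile and the y axis of lamp, either way round below 0.35 rad and y of tile_plain_end in the frame of lamp below -0.03 m and contact force between the fingers and tile above 0.5 N and contact force between tile and lamp below 0.2 N and linear speed of tile below 0.03 m/s and value of joint pedal below 0.05 rad); the arm keeps its last pose, push and grip.
It fails at once if the plain tile or a bystander is moved by more than 20 mm (distance of any of glaze_jar, bisque_bowl, bisque_cup, kiln_post, plain_tile, glaze_brush, wood_rib, wood_blade from where it was at the start of the episode above 0.02 m).
It also fails if it takes over 51 s, if anything falls off the work surface, if the arm or the gripper's body presses on something with over 40 N, if the wrist force passes 120 N, or if a joint passes its speed limit or range.

## Working session

There is one attempt and no reset: what is moved stays moved. The work goes in short steps, each a Python script; the robot and the scene stay as the last script left them, time stands still between calls to the robot, and variables do not carry over. Pictures are saved under pics/ and viewed, and the job is handed in when it is done.

```bash
ls; mkdir -p pics
python3 - <<'E'
from station import env, set_gripper, viewer, workorder
import cv2, numpy as np
np.set_printoptions(precision=4,suppress=True)
for n in ["scene","top","wrist"]:
    p=viewer.camera_params(n); print(n,p)
    if n!="wrist":
        im=viewer.camera(n); cv2.imwrite(f"pics/{n}0.png",im)
im=viewer.camera("wrist"); cv2.imwrite("pics/wrist0.png",im)
print(env.read_state(), env.tips_ahead)
E
```

```text
pics
scene {'fx': 483.7504199369371, 'fy': 483.7504199369371, 'cx': 322.726392235764, 'cy': 200.07248808410557, 'pose': array([[  -0.7801,   -0.4869,    0.3929, 1045.8551],
       [   0.6257,   -0.6041,    0.4935,  582.3438],
       [  -0.003 ,    0.6308,    0.776 , 1067.6795],
       [   0.    ,    0.    ,    0.    ,    1.    ]])}
top {'fx': 514.9803519748574, 'fy': 514.9803519748574, 'cx': 314.1964254028295, 'cy': 201.8344956440333, 'pose': array([[   0.0076,    0.9943,   -0.1067,  370.4983],
       [  -1.    ,    0.007 ,   -0.0061,  -48.795 ],
       [  -0.0053,    0.1068,    0.9943, 1324.3257],
       [   0.    ,    0.    ,    0.    ,    1.    ]])}
wrist {'fx': 309.70691628693146, 'fy': 309.70691628693146, 'cx': 319.5241763796033, 'cy': 199.18421110053882, 'tool_from_camera': array([[ -0.0004,   0.9633,   0.2683,  72.983 ],
       [  1.    ,   0.0002,   0.0008,  -0.6469],
       [  0.0007,   0.2683,  -0.9633, -80.818 ],
       [  0.    ,   0.    ,   0.    ,   1.    ]])}
{'time_s': 0.15, 'qpos': array([-1.236 ,  0.4237,  1.6305,  0.    ,  1.0886, -0.019 ]), 'dq': array([-0.0001, -0.0021, -0.0034, -0.0014, -0.0012,  0.0005]), 'tau': array([  0.0003, -54.4983, -27.3919,   0.0644,   0.0204,  -0.0001]), 'tool_pos': array([ 216.4572, -585.9629,  302.0735]), 'orientation': array([ 0.9844,  0.176 , -0.0001, -0.0006]), 'force': array([-0.3578, -0.0235, -0.1347]), 'wrist_torque': array([-0.0009, -0.0265,  0.0094]), 'width': 87.69690582362651} 80.0
```

View pics/top0.png

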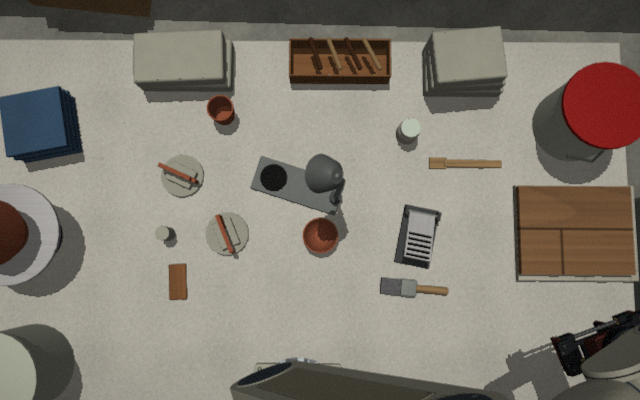

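View pics/scene0.png

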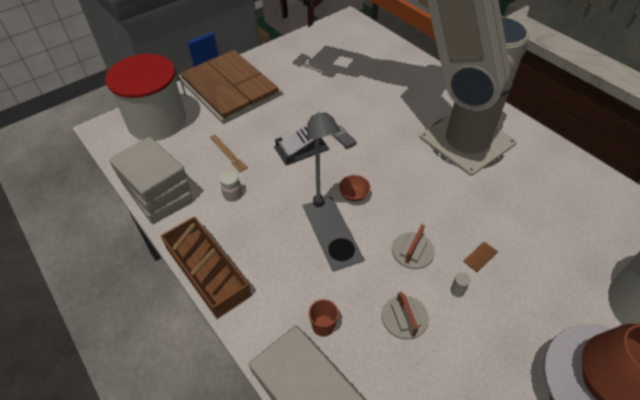

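View pics/wrist0.png

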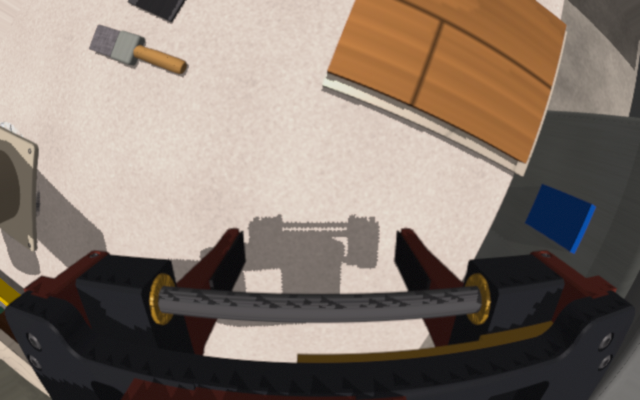

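The top picture shows the pedal at (418,236), the lamp disc at (273,177), and stands with tiles at (182,176) and (227,234). The cup, jar, bowl, post and wood pieces are around them. I'll zoom in next.

```bash
cat > h.py <<'E'
import numpy as np, cv2
from scipy.spatial.transform import Rotation as R
np.set_printoptions(precision=4,suppress=True)
def ray(cam,u,v):
    T=cam["pose"]; d=np.array([(u-cam["cx"])/cam["fx"],-(v-cam["cy"])/cam["fy"],-1.0])
    return T[:3,3],T[:3,:3]@d
def onz(cam,u,v,z):
    o,d=ray(cam,u,v); return (o+d*(z-o[2])/d[2])[:2]
def wpose(cam,st):
    T=np.eye(4);T[:3,:3]=R.from_quat(st["orientation"]).as_matrix();T[:3,3]=st["tool_pos"]
    return T@cam["tool_from_camera"]
def wray(cam,P,u,v):
    x,y=u-cam["cx"],v-cam["cy"]; r=np.hypot(x,y); th=r/cam["fx"]
    d=np.array([np.sin(th)*x/max(r,1e-9),-np.sin(th)*y/max(r,1e-9),-np.cos(th)])
    return P[:3,3],P[:3,:3]@d
def wonz(cam,P,u,v,z):
    o,d=wray(cam,P,u,v); return (o+d*(z-o[2])/d[2])[:2]
def down(yaw):  # tool z down, tool y axis (jaw) along heading yaw
    y=np.array([np.cos(yaw),np.sin(yaw),0]);z=np.array([0,0,-1.]);x=np.cross(y,z)
    return R.from_matrix(np.c_[x,y,z]).as_quat()
E
python3 - <<'E'
import cv2,numpy as np
im=cv2.imread("pics/top0.png")
a=cv2.resize(im[140:280,150:270],None,fx=5,fy=5,interpolation=cv2.INTER_CUBIC)[:600]
b=cv2.resize(im[140:280,240:450],None,fx=3.8,fy=3.8,interpolation=cv2.INTER_CUBIC)
cv2.imwrite("pics/za.png",a);cv2.imwrite("pics/zb.png",b)
s=cv2.imread("pics/scene0.png")
cv2.imwrite("pics/zs.png",cv2.resize(s[210:350,370:510],None,fx=4.2,fy=4.2,interpolation=cv2.INTER_CUBIC))
E
```

```text
(no output)
```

View pics/za.png

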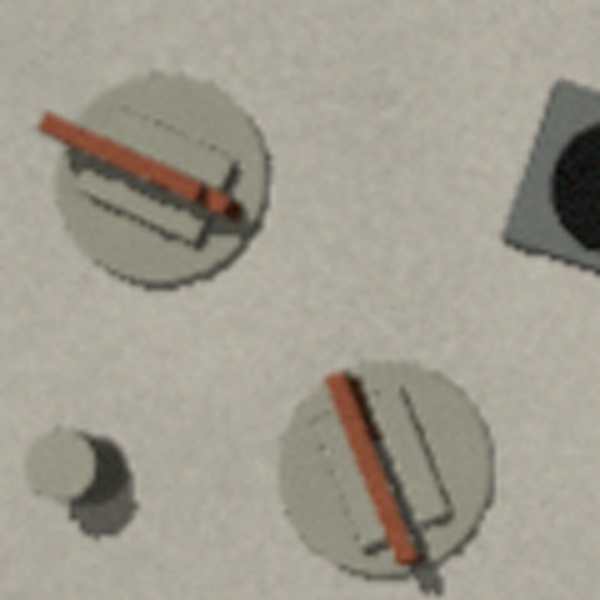

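View pics/zb.png

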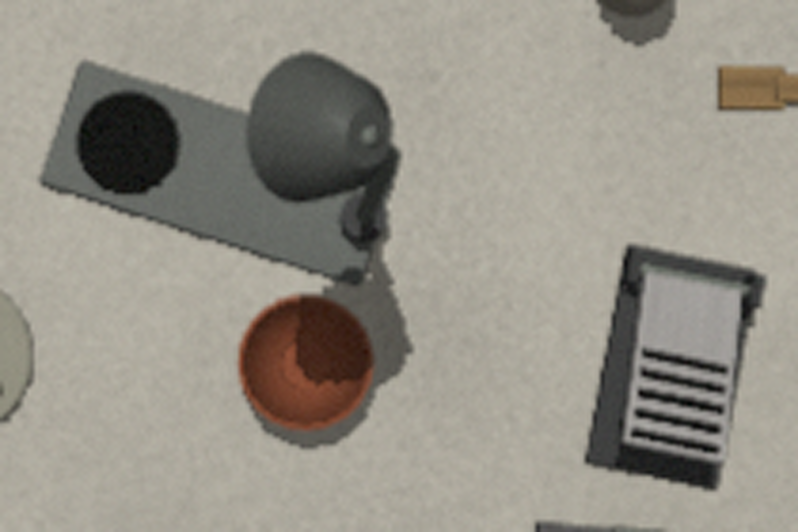

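View pics/zs.png

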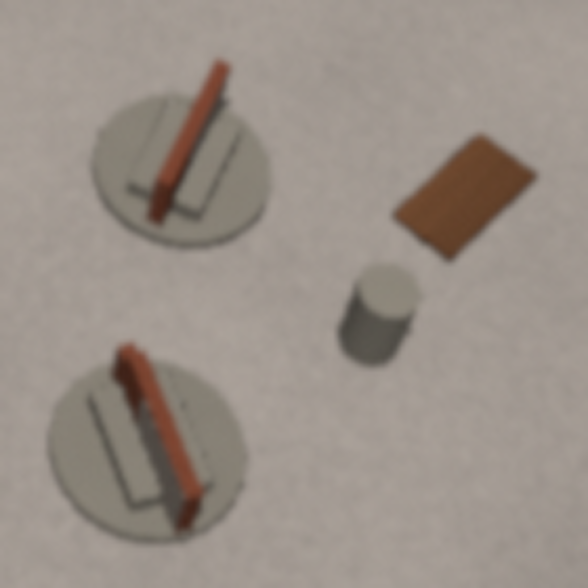

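```bash
cat > loc.py <<'E'
from h import *
from station import viewer
cam=viewer.camera_params("top"); im=cv2.imread("pics/top0.png")
hsv=cv2.cvtColor(im,cv2.COLOR_BGR2HSV)
def comps(m,x0,y0,x1,y1,amin):
    k=np.zeros_like(m);k[y0:y1,x0:x1]=m[y0:y1,x0:x1]
    cs,_=cv2.findContours(k,cv2.RETR_EXTERNAL,cv2.CHAIN_APPROX_NONE)
    return [c for c in cs if cv2.contourArea(c)>=amin]
def W(c,z): return np.array([onz(cam,u,v,z) for u,v in c.reshape(-1,2)]).astype(np.float32)
# tiles
red=cv2.inRange(hsv,(0,100,90),(15,255,255))
for c in comps(red,150,150,250,265,20):
    print("tile top",cv2.boundingRect(c),cv2.minAreaRect(W(c,56)))
# disc
bl=cv2.inRange(hsv,(0,0,0),(180,255,40))
for c in comps(bl,245,150,300,200,50):
    w=W(c,12); print("disc",cv2.minEnclosingCircle(w),w.mean(0))
# lamp base + pedal: dark vs bench
g=cv2.inRange(cv2.cvtColor(im,cv2.COLOR_BGR2GRAY),0,115)
cv2.imwrite("pics/g.png",cv2.resize(g[140:280,140:450],None,fx=2.5,fy=2.5))
for c in comps(g,390,200,450,270,300): print("pedal dark",cv2.boundingRect(c),cv2.minAreaRect(W(c,8)))
# stands
print("stands/jar etc from circles by eye")
for n,(u,v,z) in dict(stA=(182.4,176,10),stB=(227.3,234,10),post=(162,233,60),cup=(221,108,70),bowl=(320,235,42),jar=(410,129,75),hinge1=(405,212,8),hb=(442,212,8)).items(): print(n,onz(cam,u,v,z))
E
python3 loc.py
```

```text
tile top (215, 215, 18, 38) ((427.1217346191406, 181.07406616210938), (98.92515563964844, 10.866233825683594), 22.198314666748047)
tile top (158, 163, 32, 17) ((581.619140625, 310.9300842285156), (86.17889404296875, 10.524675369262695), 65.99524688720703)
disc ((573.7454833984375, 65.963623046875), 34.41497039794922) [574.1412  65.431 ]
pedal dark (394, 205, 47, 64) ((425.22711181640625, -304.2189636230469), (95.49130249023438, 150.84909057617188), 78.58680725097656)
stands/jar etc from circles by eye
stA [576.3208 300.3953]
stB [427.4521 180.414 ]
post [426.5547 332.3522]
cup [739.5198 193.7962]
bowl [425.2842 -55.9838]
jar [ 687.5687 -276.858 ]
hinge1 [ 487.225  -273.6314]
hb [ 487.9024 -368.3338]
```

Run:
```python
import cv2
im=cv2.imread("pics/top0.png")
cv2.imwrite("pics/zp.png",cv2.resize(im[195:280,380:455],None,fx=7,fy=7,interpolation=cv2.INTER_NEAREST))
cv2.imwrite("pics/zl.png",cv2.resize(im[145:225,240:360],None,fx=6,fy=6,interpolation=cv2.INTER_NEAREST))
```

```text
(no output)
```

View pics/zp.png

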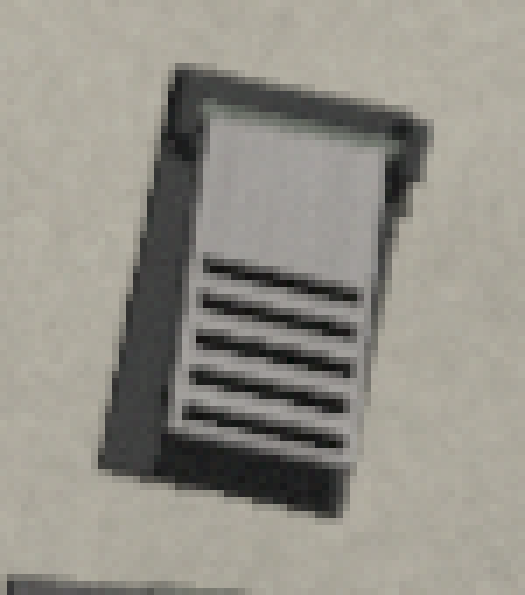

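View pics/zl.png

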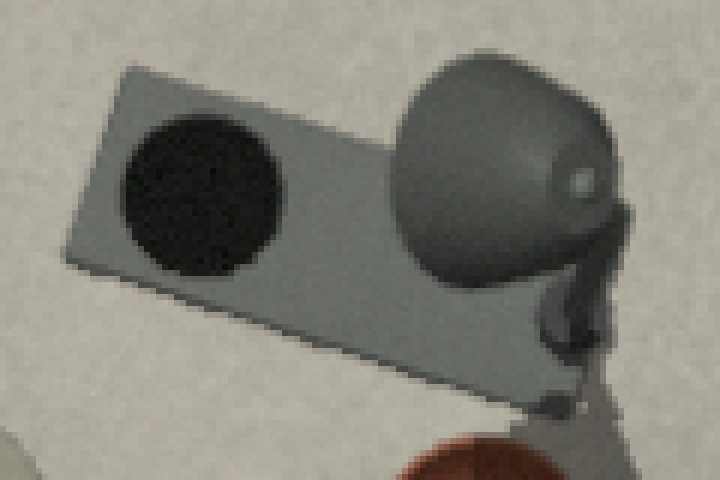

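Run:
```python
from h import *
from station import viewer,env
cam=viewer.camera_params("top")
P=lambda x,y,z:onz(cam,380+x/7-.5,195+y/7-.5,z)
a,b=P(100,468,8),P(340,517,8); print("base near corners",a,b,np.linalg.norm(a-b))
h1,h2=P(175,65,24),P(430,122,24); print("hinge brackets",h1,h2)
f1,f2=P(170,430,70),P(352,467,70); r1,r2=P(205,105,28),P(387,142,28)
print("free",f1,f2,"root",r1,r2)
f=(f1+f2)/2;r=(r1+r2)/2; d=(r-f)/np.linalg.norm(r-f); print("free mid",f,"dir",d,np.linalg.norm(r-f))
print("pad up est",f+d*25*np.cos(.35), "base heading from mean:")
L=lambda x,y,z:onz(cam,240+x/6-.5,145+y/6-.5,z)
c1,c2,c3=L(130,65,8),L(66,260,8),L(570,418,8);print("lamp",c1,c2,c3)
d=c3-c2; print("lamp x",d/np.linalg.norm(d),np.linalg.norm(d)); e=c1-c2; print("lamp y",e/np.linalg.norm(e),np.linalg.norm(e))
```

```text
base near corners [ 361.3255 -243.7991] [ 344.3765 -330.4051] 88.24889314872084
hinge brackets [ 506.7074 -269.8656] [ 486.6374 -361.7451]
free [ 374.9956 -258.9115] [ 362.7666 -321.5527] root [ 491.8564 -279.8368] [ 478.9371 -345.1774]
free mid [ 368.8811 -290.2321] dir [ 0.9822 -0.1878] 118.62574177197914
pad up est [ 391.9477 -294.6419] base heading from mean:
lamp [632.2911  97.9549] [546.9602 123.905 ] [480.3583 -93.0027]
lamp x [-0.2935 -0.956 ] 226.9025220240032
lamp y [ 0.9567 -0.291 ] 89.18955738482792
```

```bash
cat > plan.py <<'E'
from h import *
DISC=np.array([574,65.7]); LY=np.array([.9566,-.292,0]);LY/=np.linalg.norm(LY); LX=np.array([LY[1],-LY[0],0])
UP=np.array([0,0,1.])
PAD=np.array([390.,-294.2])
def tile_final(theta): # tile axes as columns
    z=UP*np.cos(theta)+LX*np.sin(theta); x=LY; return np.c_[x,np.cross(z,x),z]
# tool in tile frame: z=-ytile ; y=s*ztile ; x = y x z
def toolrot(RT,s):
    z=-RT[:,1]; y=s*RT[:,2]; return np.c_[np.cross(y,z),y,z]
def final(theta,s,grip,h=150,off=np.zeros(3)): # grip: grasp point in tile frame
    RT=tile_final(theta); lab=np.array([*DISC,h])+off
    mid=lab-RT@np.array([30,-6,5]); g=mid+RT@grip; Q=toolrot(RT,s)
    return g-61*Q[:,2], R.from_matrix(Q).as_quat()
def grasp(c,xdir,s,gx,tipz):
    x=np.array([*xdir,0])/np.linalg.norm(xdir); RT=np.c_[x,UP,np.cross(x,UP)]
    Q=toolrot(RT,s); return np.array([*(c+gx*x[:2]),tipz+80]), R.from_matrix(Q).as_quat()
E
python3 - <<'E'
from plan import *
from station import env
d=np.array([-.407,-.914]); c=np.array([578,303.])
for s in (1,-1):
    for p in [grasp(c,d,s,-5,28),grasp(c,d,s,-5,110)]: print("grasp",s,env.ik(*p))
    for th in (.785,.9):
        print("fin",s,th,final(th,s,np.array([-5,14,0]))[0],env.ik(*final(th,s,np.array([-5,14,0]))),env.ik(*final(th,s,np.array([-5,14,0]),off=np.array([0,0,60])-60*LX)))
ph=np.arctan2(-.19,.98)
for k in (ph+np.pi/2,ph-np.pi/2,ph,ph+np.pi): print("press",env.ik([*PAD,160],down(k)))
E
```

```text
grasp 1 [ 0.4694  0.7175  1.6434 -0.      0.7807 -2.2532]
grasp 1 [ 0.4694  0.6023  1.6233 -0.      0.916  -2.2532]
fin 1 0.785 [558.2848 134.1006 203.7159] None [ 0.4912  0.6671  1.4788 -0.523   1.607   2.5074]
fin 1 0.9 [556.368  127.8211 210.3414] [ 0.398   0.6389  1.6399 -0.5102  1.362   2.5021] [ 0.4645  0.6136  1.5154 -0.4677  1.5194  2.479 ]
grasp -1 [ 0.4694  0.7175  1.6434 -0.      0.7807  0.8884]
grasp -1 [ 0.4694  0.6023  1.6233 -0.      0.916   0.8884]
fin -1 0.785 [558.2848 134.1006 203.7159] [ 0.4281  0.6929  1.603  -0.5627  1.4526 -0.5998] [ 0.4912  0.6671  1.4788 -0.523   1.607  -0.6342]
fin -1 0.9 [556.368  127.8211 210.3414] [ 0.398   0.6389  1.6399 -0.5102  1.362  -0.6395] [ 0.4645  0.6136  1.5154 -0.4677  1.5194 -0.6626]
press [-0.6706  0.4563  2.0155 -0.      0.6698 -2.0499]
press [-0.6706  0.4563  2.0155 -0.      0.6698  1.0917]
press [-0.6706  0.4563  2.0155 -0.      0.6698 -0.4791]
press None
```

Run:
```python
from plan import *
from station import env,set_gripper,viewer
ph=np.arctan2(-.19,.98); q=down(ph-np.pi/2)
p=PAD+5*np.array([.98,-.19])
set_gripper(0)
env.reach([*p,160],q); s=env.read_state(); print(s["time_s"],s["tool_pos"],s["force"],s["width"])
r=env.move_l([*p,108],rate=40,f_stop=20); s=env.read_state(); print(r,s["time_s"],s["tool_pos"],s["force"])
env.hold(.4); s=env.read_state(); print(s["tool_pos"],s["force"])
cv2.imwrite("pics/press.png",viewer.camera("wrist")); cv2.imwrite("pics/presst.png",viewer.camera("top")[180:300,360:480].repeat(4,0).repeat(4,1))
```

```text
2.875 [ 395.2424 -295.9825  160.3892] [-0.6417  0.1257 -0.2569] 0.6334520386464192
True 3.8833 [ 394.0141 -294.8635  116.5344] [-3.5406  1.723  20.1054]
[ 393.9883 -294.8252  116.7241] [-3.1351  1.2002 17.5879]
```

View pics/press.png

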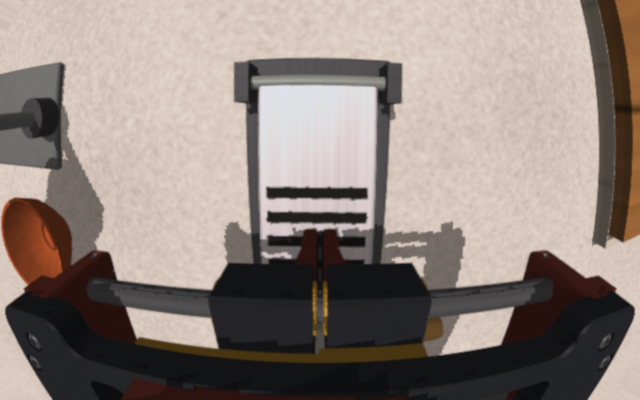

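The closed fingers rest on the pedal's ribbed area near (320,240). Tip height is 37 mm at 18 N, so the plate is on its stop. I'll release it, go high over the lamp, and look at the tile.

Run:
```python
from plan import *
from station import env,set_gripper,viewer
s=env.read_state(); x,y,z=s["tool_pos"]
env.move_l([x,y,200],rate=150); cv2.imwrite("pics/rel.png",viewer.camera("wrist"))
print(env.read_state()["force"])
env.move_l([x,y,520],rate=250)
d=np.array([-.407,-.914]); c=np.array([578,303.])
p,q=grasp(c,d,-1,-5,28)
env.reach([p[0],p[1],520],q); set_gripper(60)
env.move_l([p[0],p[1],230],rate=200); env.hold(.2)
s=env.read_state(); print(s)
cv2.imwrite("pics/w1.png",viewer.camera("wrist"))
np.savez("w1.npz",pos=s["tool_pos"],q=s["orientation"])
```

```text
[ 0.0876  0.2218 -0.7293]
{'time_s': 11.65, 'qpos': array([ 0.4694,  0.5503,  1.604 , -0.    ,  0.9858,  0.8884]), 'dq': array([-0.0013,  0.0029,  0.0032, -0.0011, -0.0005,  0.0004]), 'tau': array([ -0.0005, -59.6946, -25.2882,   0.0482,  -0.0526,   0.0001]), 'tool_pos': array([580.3275, 307.7179, 230.8642]), 'orientation': array([0.8387, 0.5446, 0.0007, 0.0001]), 'force': array([-0.8348,  0.3772,  0.6319]), 'wrist_torque': array([-0.0191, -0.0422,  0.0064]), 'width': 60.098934012738695}
```

View pics/rel.png

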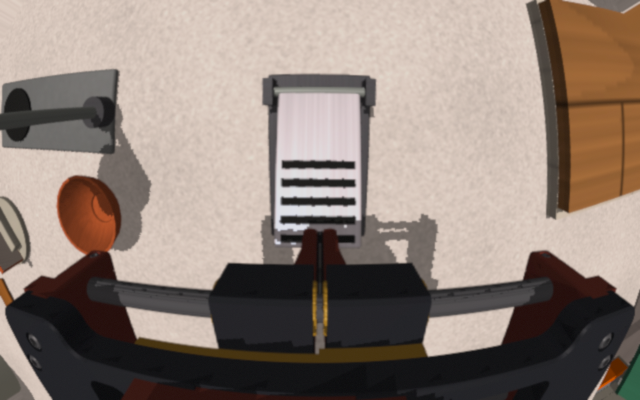

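View pics/w1.png

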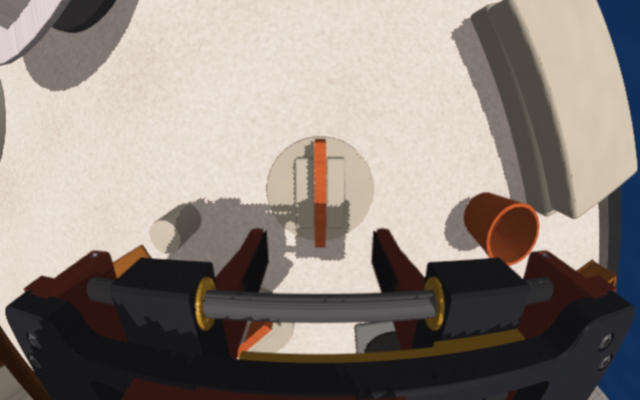

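The pedal is up again in the release picture. The wrist view shows the tile's top edge vertical in the picture, from (320,138) to (320,247), between the open fingers. Next I measure it.

Run:
```python
from h import *
from station import viewer
cam=viewer.camera_params("wrist"); n=np.load("w1.npz")
P=wpose(cam,{"orientation":n["q"],"tool_pos":n["pos"]})
im=cv2.imread("pics/w1.png"); hsv=cv2.cvtColor(im,cv2.COLOR_BGR2HSV)
m=cv2.inRange(hsv,(0,110,60),(18,255,255)); k=np.zeros_like(m);k[125:255,300:340]=m[125:255,300:340]
c=max(cv2.findContours(k,cv2.RETR_EXTERNAL,cv2.CHAIN_APPROX_NONE)[0],key=cv2.contourArea)
print(cv2.boundingRect(c))
w=np.array([wonz(cam,P,u,v,56) for u,v in c.reshape(-1,2)],np.float32)
print(cv2.minAreaRect(w)); 
cv2.imwrite("pics/zw1.png",cv2.resize(im[125:260,260:380],None,fx=4.4,fy=4.4,interpolation=cv2.INTER_NEAREST))
for uv in [(320,139),(319.5,245)]: print(wonz(cam,P,*uv,56))
```

```text
(313, 139, 14, 108)
((582.4119262695312, 313.883056640625), (95.20982360839844, 10.806780815124512), 66.21006774902344)
[602.0469 357.2403]
[563.3198 271.3786]
```

View pics/zw1.png

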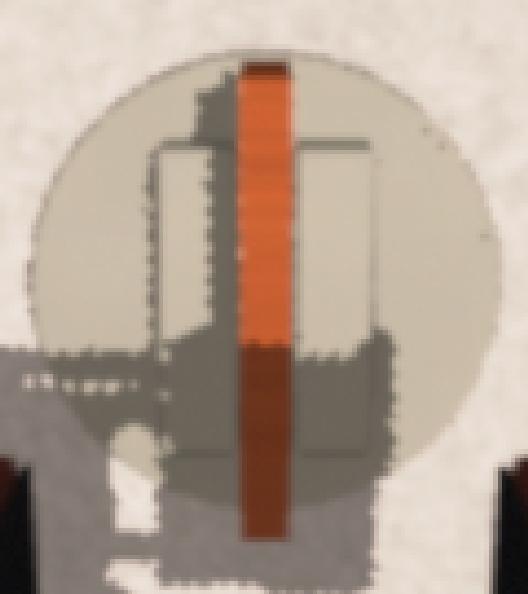

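Run:
```python
from plan import *
from station import env,set_gripper,viewer
a=np.deg2rad(66.1); d=-np.array([np.cos(a),np.sin(a)]); c=np.array([580,307.])
p,q=grasp(c,d,-1,-5,28)
env.move_l([p[0],p[1],150],rot=q,rate=120)
r=env.move_l(p,rate=80,f_stop=15); s=env.read_state(); print(r,s["tool_pos"],s["force"])
set_gripper(0); s=env.read_state(); print(s["width"],s["force"],s["tool_pos"])
env.move_l([p[0],p[1],260],rate=120); env.hold(.2); s=env.read_state(); print(s["time_s"],s["width"],s["force"],s["tool_pos"])
cv2.imwrite("pics/w2.png",viewer.camera("wrist")); cv2.imwrite("pics/s2.png",viewer.camera("scene")); cv2.imwrite("pics/t2.png",viewer.camera("top"))
```

```text
False [582.0191 311.5743 107.663 ] [0.0442 0.2548 0.9019]
9.59658756946547 [ 0.5064 -0.5477  0.0799] [582.0303 311.5699 108.0209]
15.6333 9.672070403212006 [-0.7102  0.8106 -0.9383] [581.8249 311.4741 259.2888]
```

View pics/w2.png

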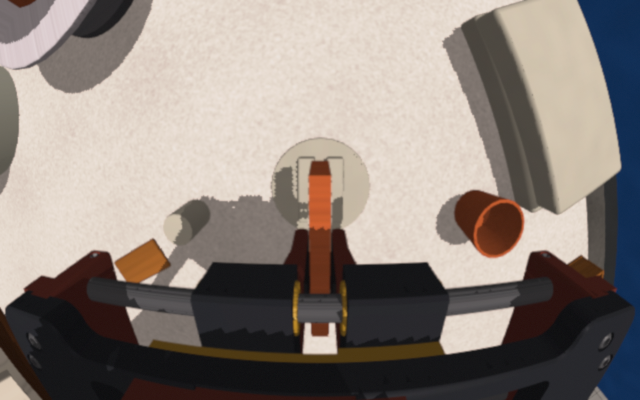

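View pics/s2.png

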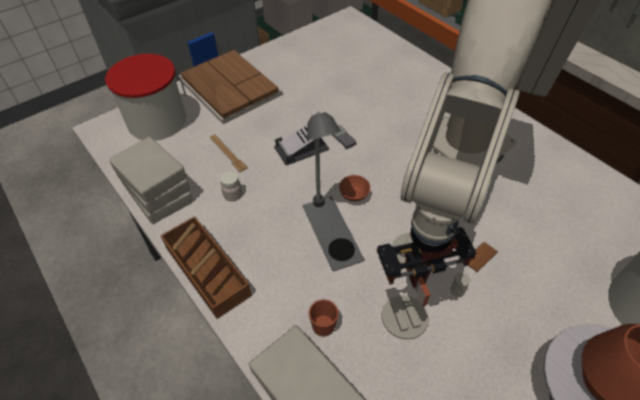

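The tile is held (9.6 mm jaw opening) and its stand is empty. In the wrist view the plain end is at (319,162). Next I check where along the tile the grip is.

Run:
```python
from h import *
from station import viewer
cam=viewer.camera_params("wrist")
im=cv2.imread("pics/w2.png")
cv2.imwrite("pics/zw2.png",cv2.resize(im[150:350,270:370],None,fx=3,fy=3,interpolation=cv2.INTER_NEAREST))
for v in (162,170,174,178): 
    o,d=wray(cam,cam["tool_from_camera"],319.5,v)
    print(v,[(o+d*(z-o[2])/d[2])[0] for z in (52,98)])
for v in (330,335):
    o,d=wray(cam,cam["tool_from_camera"],319.5,v)
    print(v,[(o+d*(z-o[2])/d[2])[0] for z in (52,64)])
```

```text
162 [np.float64(53.34172999742058), np.float64(46.34231799136488)]
170 [np.float64(49.8168315406636), np.float64(41.596618424311245)]
174 [np.float64(48.04244493108543), np.float64(39.20769690836827)]
178 [np.float64(46.25923307072303), np.float64(36.8068936348826)]
330 [np.float64(-36.841416707469435), np.float64(-46.81527680158793)]
335 [np.float64(-40.51661713001681), np.float64(-50.82252666031309)]
```

View pics/zw2.png

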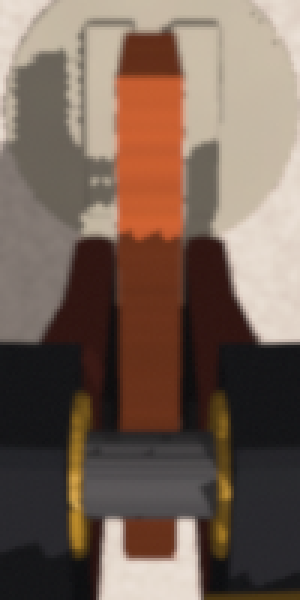

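The plain end sits 47 mm along tool x, so the grip is at tile x of about -2.5 mm. The other end only matches 100 mm if I use the notch floor height, so this is the notched tile. Moving to the lamp.

Run:
```python
from plan import *
from station import env,set_gripper,viewer
g=np.array([-2.5,14,0]); th=.785
env.reach(*final(th,-1,g,off=np.array([0,0,60])-70*LX))
p,q=final(th,-1,g); env.move_l(p,rot=q,rate=60); env.hold(.5)
s=env.read_state(); print(s["time_s"],s["width"],s["force"],s["tool_pos"],p,s["orientation"],q)
Q=R.from_quat(s["orientation"]).as_matrix(); RT=np.c_[-Q[:,0],-Q[:,2],-Q[:,1]]
lab=s["tool_pos"]+61*Q[:,2]-RT@g+RT@np.array([30,-6,5]); print("label",lab, "tilt",np.arccos(RT[2,2]),"xang",np.arccos(RT[:,0]@LY))
for n in ("wrist","scene","top"): cv2.imwrite(f"pics/f{n}.png",viewer.camera(n))
cv2.imwrite("pics/fz.png",cv2.resize(cv2.imread("pics/fscene.png")[80:300,270:510],None,fx=2.7,fy=2.7,interpolation=cv2.INTER_CUBIC))
cv2.imwrite("pics/ftz.png",cv2.resize(cv2.imread("pics/ftop.png")[120:290,180:460],None,fx=2.8,fy=2.8,interpolation=cv2.INTER_CUBIC))
```

```text
19.3333 9.452280700248284 [ 0.505  -0.4587 -2.7327] [560.6606 133.3674 203.7265] [560.6759 133.3707 203.7159] [ 0.1363  0.9137 -0.3787 -0.0565] [ 0.1363  0.9137 -0.3787 -0.0565]
label [573.9841  65.6947 150.013 ] tilt 0.7849477435149228 xang 3.131209477182881e-05
```

View pics/fz.png

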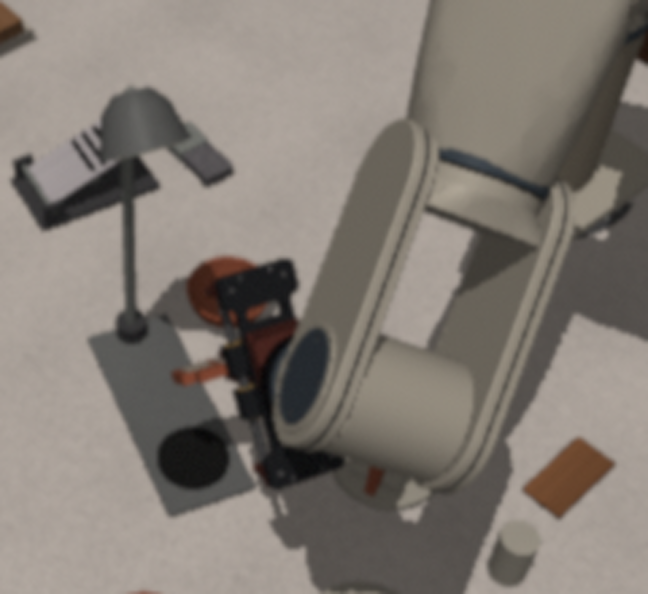

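View pics/ftz.png

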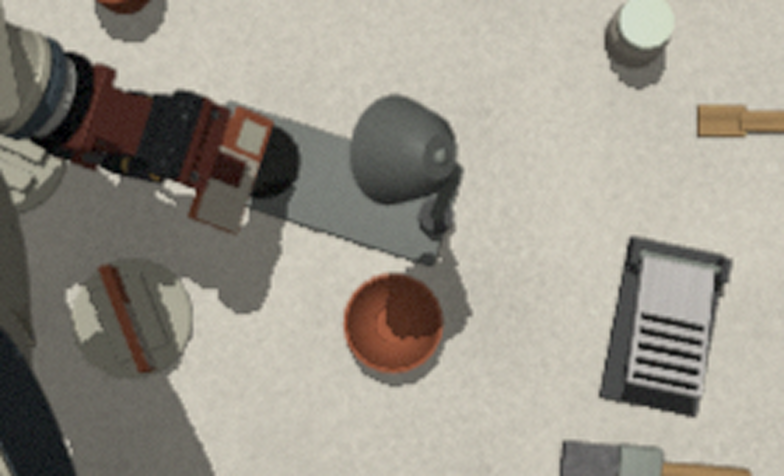

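View pics/fwrist.png

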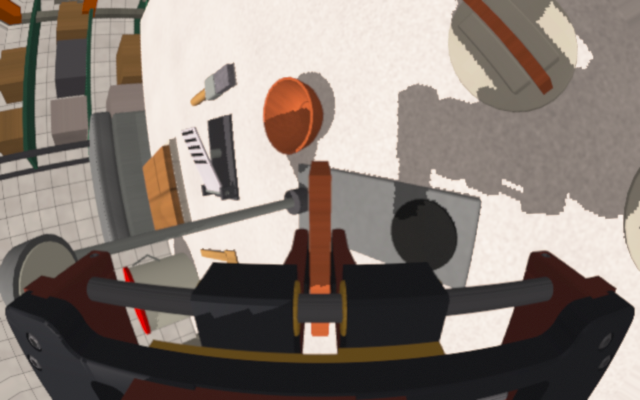

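In the top view the label faces up on the bare end at zoomed (251,136), with the tile across the base at the far end of the gripper. The pedal is up, and the bystanders and the plain tile look unmoved. I'll ray-check the label against the disc before handing in.

Run:
```python
from plan import *
from station import viewer,env,workorder
cam=viewer.camera_params("top")
w=onz(cam,180+251/2.8,120+136/2.8,150); print("label seen",w,"err",w-DISC)
a=cv2.cvtColor(cv2.imread("pics/top0.png"),cv2.COLOR_BGR2GRAY);b=cv2.cvtColor(cv2.imread("pics/ftop.png"),cv2.COLOR_BGR2GRAY)
for n,(x0,y0,x1,y1) in dict(pedal=(390,200,448,272),jar=(395,115,425,148),bowl=(302,218,340,255),brush=(378,275,450,300),blade=(425,155,505,172),cup=(205,95,238,128),rib=(165,260,190,302)).items(): print(n,cv2.absdiff(a,b)[y0:y1,x0:x1].mean().round(2))
s=env.read_state(); print(s["width"],abs(s["dq"]).max(),s["time_s"])
workorder.sign_off()
```

```text
label seen [573.117   61.9501] err [-0.883  -3.7499]
pedal 21.41
jar 23.1
bowl 13.7
brush 21.16
blade 22.21
cup 14.29
rib 64.39
9.805739756201987 0.0004935218144682734 19.4833
the job is handed in; nothing more can be done
```

I pressed the pedal to its stop and let it spring back. I then took the notched tile out of its stand and handed the job in at 19.5 s with the tile held over the lamp disc. `sign_off` gave no verdict.

**What the last checks showed:**
- **Pedal:** it reached its stop, with the fingertips at 37 mm and about 18 N, held for 0.4 s. It was visibly back up in the release and final pictures.
- **Right tile:** the bare end's position in the wrist view fits only with a notch there, and the label was visible at the lamp.
- **Tile pose from the arm:** label 150 mm above the bench, label face tipped 45° towards the lamp, long side square across the lamp base, notched end away from the robot.
- **Label position from the top camera:** about 4 mm from the disc centre, inside the 35 mm allowed.
- **Hold:** jaw opening 9.8 mm on a 10 mm tile, and the arm was still.

**What was not settled:** the before/after brightness comparison meant to confirm that nothing else moved was inconclusive. Differences were 14–23 grey levels on every patch the arm did not block, probably from an overall brightness change. By eye, the pedal, bowl, jar, blade and plain tile were where they started. The arm hid the rib in the top view; the scene view showed the rib and post apparently in place. I only saw part of the cup and brush in those pictures. I felt no unexpected contact force.

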